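# Change gear on the bench sander

## Robot

A 7-joint arm with a two-finger parallel gripper is mounted at the origin on the work surface. World frame = base frame: x ahead of the robot, y to its left, z up, the work surface at z = 0. Lengths are in m, angles in rad, forces in N, time in s.
With the tool pointing down it reaches from about 0.4 to 0.85 m from the base axis. Payload 4.5 kg.
Tool frame: the origin (TCP) lies between the finger pads; the fingertips stand 11 mm ahead of it and the grasp point (between the pads) lies 8 mm behind it (r.nose_length is the distance from the TCP to the fingertips, in m); z points along the fingers, y is the line along which they close (so a half turn about z gives the same grasp; the last joint's range is limited). The gripper opens to 88 mm and grips with 3 to 60 N. Pads are 18 mm wide; open, the fingers measure 123 mm over their backs; the gripper's body (75 mm by 187 mm) begins 45 mm behind the grasp point.
Start: joints at [-1.268, 0.689, -0.195, 1.565, 0.157, 0.902, -0.215], TCP at [0.166, 0.603, 0.214] pointing down, gripper open.
Joint ranges: [-3.01, 3.01], [-0.46, 2.08], [-1.47, 1.51], [0.13, 2.56], [-1, 4.14], [0.04, 2.09], [-2.66, 2.66]. Speed limits (rad/s): [2.57, 2.57, 3.14, 3.14, 3.14, 3.14, 3.14].

## Interface

Orientations are given as a unit quaternion [x, y, z, w].
In Python, from plant import get_state, snapshot, camera_model, r gives the robot as it stands.
- The arm moves only by the shell command python3 -m inch 'ROWS' [FORCE]. ROWS is text: rows parted by semicolons, each of 7 numbers parted by spaces: the opening, from -1 (shut) to 1 (fully open), then the shift along the tool's x, y, z in m, then the turn, a rotation vector about the tool's x, y, z in rad. A call has 1 to 20 rows; each row shifts and turns the commanded pose from where the row before left it, along the tool's axes as they then stand; what a row does not reach is not made up. A row lasts 1/12 s, in which the tool goes at most 41.7 mm and 7.16 degrees, less where a joint would pass 70% of its speed; a pose out of reach is approached as far as the arm can. A call is refused whole if a number of a shift passes 0.0417 or a number of a turn 0.125, either way. A call with a gripper value outside its range is refused whole. The fingers move at their own pace and stop on an object; FORCE is the grip in N (left out, the last holds). Time passes only in rows, so rows that do not move let the fingers close. It gives the time, the measured TCP pose, the force, the opening and the grip force at its end, in the units of the state.
- get_state(): the state, without advancing time (a new reading comes with each control period).
- snapshot(name): name is "scene" or "top"; returns (picture, depth): 384x512x3 uint8, red, green, blue; 384x512 float32, m along the optical axis (not along the pixel's ray), 0 where there is no reading.
- camera_model(name): a dict with "intrinsics" (3x3 intrinsics, pixels), "view" (4x4, takes a point from world to camera coordinates). Camera axes: x right, y down, z forward; pixel columns grow to the right and rows downward; lengths in m; the calibration is good to about 2 mm. A picture is of the moment at which its call begins. camera_model takes no time and is no camera call.
- r.finish_job(): hands the job in; it is judged then, once.
The state is a dict: "clock": time; "q": joint angles; "qd": joint speeds; "joint_torque": joint torques, N m; "tool_pos": TCP position; "eef_rot": TCP orientation; "contact_force": force on the tool from outside, world axes, zero at the start; "moment": the same for the moment, N m; "opening": opening from 0.0 (shut) to 1.0 (fully open); "finger_force": force on a finger pad.
Only numpy, scipy, OpenCV 4.12 (cv2) and the standard library are available. Lean on these libraries where they do the work, as an engineer would, in place of code of your own. Each camera call takes 0.05 s, during which the arm holds its last target. There are 200 camera calls.

## Task

The gear lever on top of the orange bench sander stands in the right-hand half of its H-shaped gate. With the gripper shut, push it gently through the gate, across the middle to the left-hand side (the side of the sanding disc) and fully home into the slot with the round raised mark beside its end, not into the one marked with a bar. Only push the lever with the fingers, never pinch it; leave the glue bottle, screwdriver and tin where they are, and finish with the fingers clear.

Things in the scene. Friction and masses are not known exactly. Their poses are not given: they have to be found in the camera images.
- sander: Orange gearbox of a bench disc sander, bolted down; housing 190 x 160 mm (x, y), 111 mm high, base 250 x 210 mm. Origin: centre of the underside, on the bench (height 0). x axis: away from the robot side, to its motor (104 mm diameter, x 95 to 245 mm, top at 119 mm). y axis: left, to its upright sanding disc (132 mm diameter, y 116 to 128 mm, top at 138 mm).
- gate (a point): Centre of the H-gate, on the top face of its steel plate (136 x 116 mm), 121 mm above the bench; axes as the sander's. Two slots 16 mm wide run along x at y = -20 mm (right) and +20 mm (left), from x = -29 to +29 mm. A cross channel along y joins them at x = 0, 18 mm wide between two tongues with round noses of 12 mm radius. The lever's 12 mm stem moves in these slots.
- gear (a joint): Tilt of the lever along the sander's x (rad): 0 in the middle, positive to +x (motor); limits -0.30 and 0.30 are fully home. Starts anywhere in -0.29 to 0.29. Dry friction: 2 to 3 N at the grip moves it, and it stays where it is left. It can cross sideways only when within about 0.04 of 0; the round tongue noses help to centre it.
- cross (a joint): Tilt of the lever along the sander's y (rad): positive to the left (+y). Limits -0.285 and +0.285. The lever starts on the right at about -0.28; on the left it can enter a slot above about 0.24. Same friction as gear.
- grip: Black plastic grip of the lever: an upright pill of 28 mm diameter, 60 mm long; origin at its centre, z along the lever. A 12 mm steel stem goes from it down through the gate. The lever tilts about a point 75 mm below gate, 135 mm from the grip's centre: upright, the centre is 60 mm above the gate; at full tilt about 40 mm off along x, 38 mm along y, up to 11 mm lower.
- pin (a point): Point on the lever's stem axis, 72 mm from the pivot, at gate-plate height: shows where in the gate the stem stands. Fully home its x in the sander's frame is about -21 or +21 mm.
- round_mark: Round black raised mark, 20 mm diameter, 5 mm high, fixed on the gate plate beyond the end of one left-hand slot: 49 mm from the gate's centre along x (at the -x or the +x end, it varies) and 20 mm to the left (+y). It marks the wanted slot. Origin: centre of its underside.
- bar_mark: Black raised bar 9 x 36 mm (x, y), 5 mm high, fixed in the same way at the end of the other left-hand slot, the one to keep out of. Origin: centre of its underside.
- glue: White glue bottle with a red cap, 48 mm diameter, 130 mm high, standing loose on the bench to the right of the sander. Origin: centre of its underside. Bystander.
- screwdriver: Screwdriver with a yellow handle, loose on the bench to the right of the sander, handle towards its own -x. Bystander.
- tin: Open aluminium tin, 68 mm diameter, 70 mm high, standing loose on the bench to the left of the sander. Origin: centre of its underside. Bystander.

How it is judged:
By the outcome, as a careful person would: the job done as asked, in the order asked, and still so for the second after the job is handed in, with the robot touching nothing.
It also fails if it takes over 64 s, if anything falls off the work surface, if the arm or the gripper's body presses on something with over 40 N, if the wrist force passes 120 N, or if a joint passes its speed limit or range.

## Working session

There is one attempt and no reset: what is moved stays moved. The work goes in short steps, Python scripts to look and compute and a shell command to move; the robot and the scene stay as the last step left them, time stands still between calls to the robot, and variables do not carry over. Pictures are saved under pics/ and viewed, at most 10 in all, crops included, and the job is handed in when it is done.

```bash
mkdir -p pics; cat > h.py <<'E'
import numpy as np,cv2
from plant import get_state,snapshot,camera_model,r
def cloud(n,d):
    c=camera_model(n);K=np.array(c["intrinsics"]);V=np.array(c["view"])
    v,u=np.mgrid[:384,:512]
    P=np.stack([(u-K[0,2])/K[0,0]*d,(v-K[1,2])/K[1,1]*d,d],-1)
    return (P-V[:3,3])@V[:3,:3]
E
python3 - <<'E'
from h import *
for n in("scene","top"):
    p,d=snapshot(n);np.savez("s_"+n,p=p,d=d)
    cv2.imwrite(f"pics/{n}1.png",cv2.resize(p[:,:,::-1],(800,600)))
    c=camera_model(n);V=np.array(c["view"]);print(n,-V[:3,:3].T@V[:3,3],V[:3,:3].round(2).tolist())
s=get_state();print(s["eef_rot"],s["opening"],s["clock"])
E
```

```text
scene [0.87772227 0.41504101 0.59723801] [[-0.81, 0.59, -0.01], [0.39, 0.53, -0.75], [-0.44, -0.61, -0.66]]
top [0.49410845 0.00598277 0.96313163] [[0.03, -1.0, 0.01], [-0.99, -0.03, -0.12], [0.12, -0.0, -0.99]]
[ 1.33939763e-01  9.90989154e-01 -7.96177710e-04 -4.50242686e-05] 0.9989801748052654 0.1
```

View pics/scene1.png

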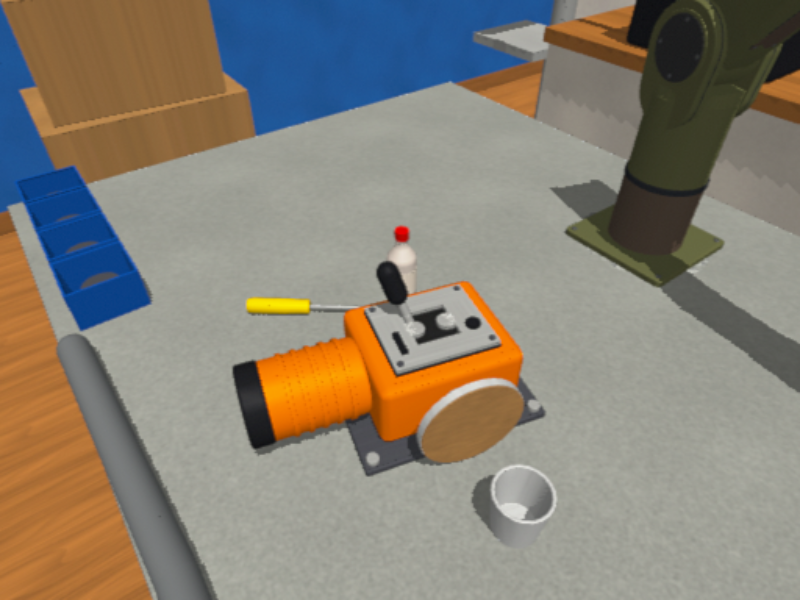

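View pics/top1.png

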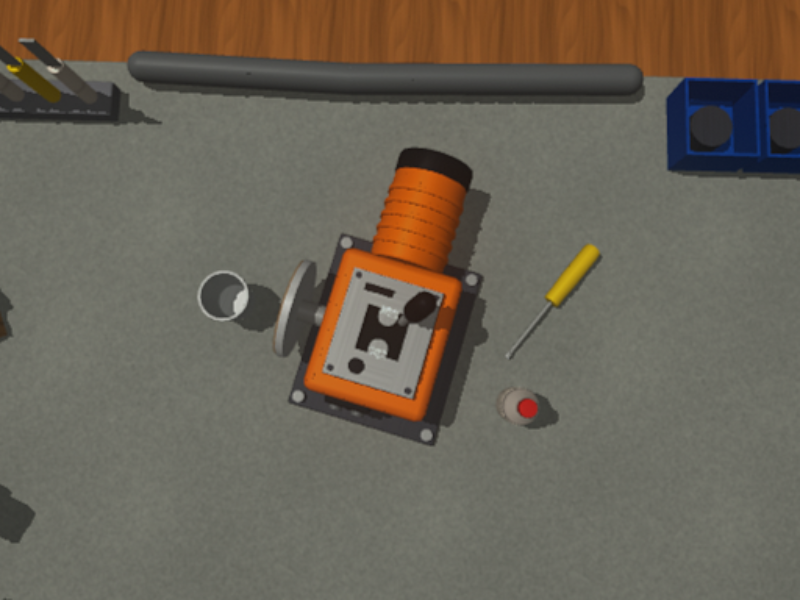

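The round mark (top view, 356,366) is at the near (−x) left end. The bar (379,291) is at the motor end, and the black grip (421,306) stands in the right-hand slot towards the motor. Next I'll measure the plate, the marks and the grip.

```bash
cat >> h.py <<'E'
def rays(n,uv,z):
    c=camera_model(n);K=np.array(c["intrinsics"]);V=np.array(c["view"]);R=V[:3,:3];o=-R.T@V[:3,3]
    d=np.c_[np.atleast_2d(uv),np.ones(len(np.atleast_2d(uv)))]@np.linalg.inv(K).T@R
    return o+d*((z-o[2])/d[:,2])[:,None]
E
python3 - <<'E'
from h import *
for n in("top","scene"):
    f=np.load(f"s_{n}.npz");p,d=f["p"],f["d"];P=cloud(n,d);z=P[...,2]
    hsv=cv2.cvtColor(p,cv2.COLOR_RGB2HSV)
    near=(np.hypot(P[...,0]-.5,P[...,1]-.03)<.2)&(d>0)
    pl=near&(abs(z-.121)<.006)&(hsv[...,1]<50)&(hsv[...,2]>70)
    c=max(cv2.findContours(pl.astype(np.uint8),0,2)[0],key=cv2.contourArea)
    w=rays(n,c[:,0].astype(float),.121)[:,:2]
    print(n,"plate",cv2.minAreaRect((w*1000).astype(np.float32)),"z",np.median(z[pl]))
    dk=near&(hsv[...,2]<70)&(z>.118)&(z<.135)
    k,l,st,ce=cv2.connectedComponentsWithStats(dk.astype(np.uint8))
    for i in range(1,k):
        if st[i,4]>15: print("dark",st[i,4],ce[i].round(1),rays(n,ce[i],.126)[0].round(4),np.median(z[l==i]).round(4))
    g=near&(hsv[...,2]<80)&(z>.145)&(z<.22)
    print("grip",g.sum(),P[g].mean(0).round(4),P[g].min(0).round(4),P[g].max(0).round(4))
    if n=="top":
        o=near&(hsv[...,0]<15)&(hsv[...,1]>150)&(abs(z-.111)<.006)
        c=cv2.findContours(o.astype(np.uint8),0,2)[0];c=max(c,key=cv2.contourArea)
        print("house",cv2.minAreaRect((rays(n,c[:,0].astype(float),.111)[:,:2]*1000).astype(np.float32)))
E
```

```text
top plate ((549.8175048828125, 37.2675666809082), (115.35584259033203, 135.1011962890625), 74.8483657836914) z 0.1205584410252011
dark 50 [187.9 194.2] [0.5822 0.148  0.126 ] 0.1245
dark 76 [242.4 185.2] [0.6026 0.0434 0.126 ] 0.1257
dark 73 [227.4 233.6] [0.5084 0.0692 0.126 ] 0.1257
grip 298 [ 0.5755 -0.0072  0.1865] [ 0.5605 -0.0254  0.1561] [0.5924 0.0105 0.2018]
house ((549.4073486328125, 36.56089782714844), (154.6483917236328, 183.981201171875), 74.9725112915039)
scene plate ((552.1329956054688, 41.418575286865234), (120.21578979492188, 136.46432495117188), 74.78988647460938) z 0.12117277691998582
dark 54 [302.1 206.2] [0.5095 0.0725 0.126 ] 0.1259
dark 54 [255.5 219.5] [0.6038 0.0477 0.126 ] 0.1258
grip 353 [0.5822 0.0021 0.1787] [ 0.5657 -0.0186  0.1472] [0.5942 0.0154 0.2004]
```

```bash
cat >> h.py <<'E'
G=np.array([.551,.039,.121]);a=-15.25*np.pi/180
ex=np.array([np.cos(a),np.sin(a),0]);ey=np.array([-np.sin(a),np.cos(a),0])
S=np.stack([ex,ey,[0,0,1]])
def tcp():
    s=get_state();print("t",round(s["clock"],2),"tcp gate mm",(S@(np.array(s["tool_pos"])-G)*1000).round(1),"F",(S@np.array(s["contact_force"])).round(1),"q",np.round(s["eef_rot"],3),"open",round(s["opening"],3))
def grip(save=None):
    for n in("top","scene"):
        p,d=snapshot(n);P=cloud(n,d);z=P[...,2];h=cv2.cvtColor(p,cv2.COLOR_RGB2HSV)
        Q=(P-G)@S.T*1000
        g=(d>0)&(h[...,2]<80)&(np.abs(Q[...,0])<70)&(np.abs(Q[...,1])<65)&(Q[...,2]>25)&(Q[...,2]<88)
        q=Q[g];print(n,"dark",g.sum(),q.mean(0).round(1) if len(q) else "",q.min(0).round(0) if len(q) else "",q.max(0).round(0) if len(q) else "")
        if save: cv2.imwrite(f"pics/{save}_{n}.png",cv2.resize(p[100:300,120:400,::-1],(784,560)))
E
python3 -m inch '-1 0 0 -.033 0 0 0;-1 0 0 -.033 0 0 0;-1 -.025 -.02 0 0 0 0;-1 -.025 -.02 0 0 0 0;-1 -.025 -.02 0 0 0 0;-1 -.025 -.02 0 0 0 0;-1 -.025 -.02 0 0 0 0;-1 -.025 -.02 0 0 0 0;-1 -.025 -.02 0 0 0 0;-1 -.025 -.02 0 0 0 0;-1 -.025 -.02 0 0 0 0;-1 -.025 -.02 0 0 0 0;-1 -.025 -.02 0 0 0 0;-1 -.025 -.02 0 0 0 0;-1 -.025 -.02 0 0 0 0;-1 -.025 -.02 0 0 0 0' 10
python3 -c "
from h import *
tcp()"
```

```text
clock: 1.43
tool_pos: [0.4295, 0.2381, 0.2799]
eef_rot: [0.134, 0.991, -0.0, -0.0]
contact_force: [-0.3, 0.9, 0.9]
opening: 0.012
finger_force: 0.0
t 1.43 tcp gate mm [-169.6  160.1  158.9] F [-0.5  0.8  0.9] q [ 0.134  0.991 -0.    -0.   ] open 0.012
```

```bash
python3 -m inch '-1 -.025 -.0196 0 0 0 0;-1 -.025 -.0196 0 0 0 0;-1 -.025 -.0196 0 0 0 0;-1 -.025 -.0196 0 0 0 0;-1 -.025 -.0196 0 0 0 0;-1 -.025 -.0196 0 0 0 0;-1 -.025 -.0196 0 0 0 0;-1 -.025 -.0196 0 0 0 0;-1 -.025 -.0196 0 0 0 0;-1 -.025 -.0196 0 0 0 0;-1 0 0 0 0 0 0;-1 0 0 0 0 0 0'
python3 -c "
from h import *
tcp();grip('a')"
```

```text
clock: 2.43
tool_pos: [0.6181, -0.0179, 0.2792]
eef_rot: [0.136, 0.991, -0.0, -0.001]
contact_force: [-0.4, 0.3, -0.1]
opening: 0.004
finger_force: 0.0
t 2.43 tcp gate mm [ 79.7 -37.2 158.2] F [-0.5  0.1 -0.1] q [ 0.136  0.991 -0.    -0.001] open 0.004
top dark 0   
scene dark 347 [ 39.7 -27.4  57.6] [ 22. -46.  28.] [ 54. -17.  79.]
```

View pics/a_scene.png

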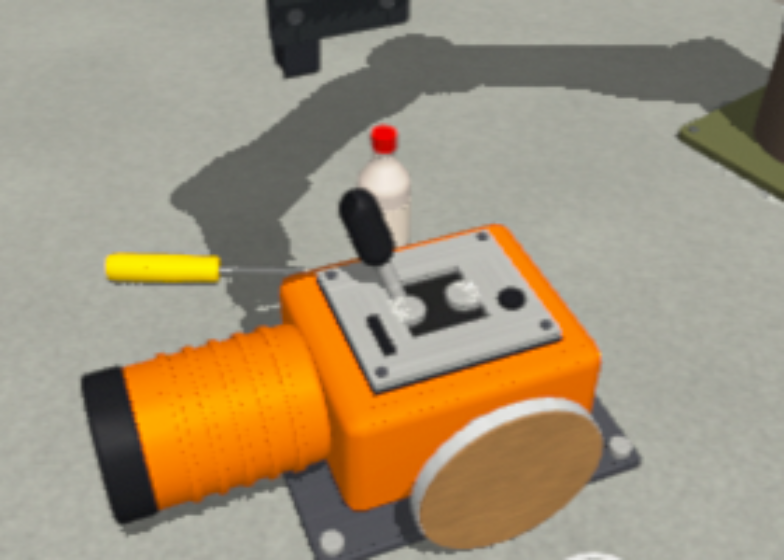

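The shut fingers (300,60) hover beyond the grip (365,225) on the motor side and are clear of it. I'll lower them next.

```bash
python3 -m inch '-1 0 0 .02 0 0 0;-1 0 0 .021 0 0 0;-1 0 0 .021 0 0 0;-1 0 0 .021 0 0 0;-1 0 0 .02 0 0 0;-1 0 0 0 0 0 0;-1 0 0 0 0 0 0'
python3 -c "
from h import *
tcp()"
python3 -m inch '-1 .004 0 0 0 0 0;-1 .005 0 0 0 0 0;-1 .005 0 0 0 0 0;-1 .005 0 0 0 0 0;-1 .005 0 0 0 0 0;-1 .005 0 0 0 0 0;-1 0 0 0 0 0 0;-1 0 0 0 0 0 0'
python3 -c "
from h import *
tcp();grip('b')"
```

```text
clock: 3.12
tool_pos: [0.6169, -0.0139, 0.1768]
eef_rot: [0.133, 0.991, 0.0, -0.001]
contact_force: [0.0, 0.4, 0.4]
opening: 0.001
finger_force: 0.0
t 3.12 tcp gate mm [ 77.5 -33.7  55.8] F [-0.1  0.4  0.4] q [ 0.133  0.991  0.    -0.001] open 0.001
clock: 3.78
tool_pos: [0.5899, -0.0079, 0.1773]
eef_rot: [0.134, 0.991, 0.0, 0.0]
contact_force: [0.2, 0.5, -0.6]
opening: 0.007
finger_force: 0.0
t 3.78 tcp gate mm [ 49.8 -35.   56.3] F [ 0.   0.5 -0.6] q [0.134 0.991 0.    0.   ] open 0.007
top dark 0   
scene dark 312 [ 39.9 -25.7  56.1] [ 22. -46.  27.] [ 61. -16.  87.]
```

View pics/b_scene.png

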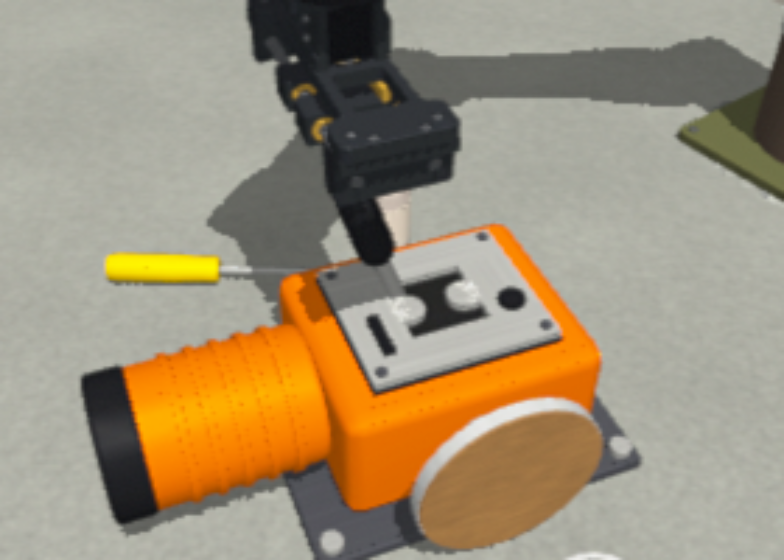

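The grip's lower part (375,240) has not moved visibly, and the gripper body covers its top. I'll check whether the fingers are touching it using the depth slices.

```bash
cat > sl.py <<'E'
from h import *
def slices(n="scene"):
    p,d=snapshot(n);P=cloud(n,d);Q=(P-G)@S.T*1000
    h=cv2.cvtColor(p,cv2.COLOR_RGB2HSV)
    m=(d>0)&(h[...,2]<90)&(abs(Q[...,0])<110)&(abs(Q[...,1])<110)&(Q[...,2]>20)
    for z in range(24,100,8):
        q=Q[m&(abs(Q[...,2]-z)<4)]
        if len(q): print(z,len(q),"x",np.percentile(q[:,0],[2,50,98]).round(0),"y",np.percentile(q[:,1],[2,50,98]).round(0))
    c=camera_model(n);K=np.array(c["intrinsics"]);V=np.array(c["view"])
    t=np.array(get_state()["tool_pos"]);
    for dz in(-.011,0,.053):
        x=V[:3,:3]@(t+[0,0,dz])+V[:3,3];u=K@x/x[2];print("crop px",((u[:2]-[120,100])*2.8).round(0))
E
python3 -c "
from sl import *
tcp();slices();slices('top')"
```

```text
t 3.88 tcp gate mm [ 50.3 -35.   56.2] F [-0.8 -0.1  0.1] q [0.134 0.991 0.    0.   ] open 0.007
24 3 x [29. 31. 39.] y [-24. -21. -21.]
32 26 x [26. 37. 45.] y [-28. -20. -17.]
40 48 x [22. 35. 46.] y [-30. -20. -17.]
48 55 x [23. 37. 49.] y [-32. -22. -18.]
56 55 x [27. 40. 51.] y [-33. -25. -21.]
64 58 x [28. 42. 54.] y [-39. -28. -24.]
72 56 x [31. 42. 53.] y [-38. -30. -26.]
80 7 x [40. 59. 61.] y [-41. -30. -25.]
88 17 x [43. 59. 61.] y [-46. -39. -21.]
96 13 x [59. 60. 61.] y [-45. -43. -38.]
crop px [347. 237.]
crop px [346. 225.]
crop px [345. 161.]
crop px [418. 251.]
crop px [418. 249.]
crop px [420. 238.]
```

View pics/b_top.png

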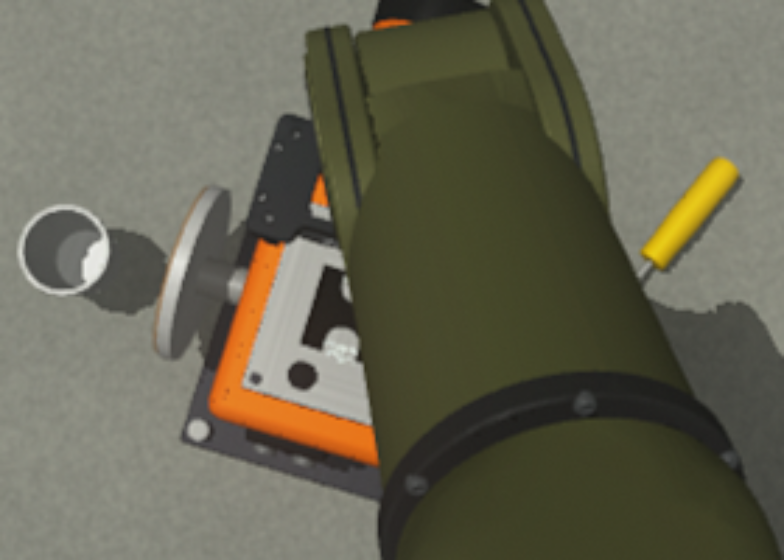

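The top view is blocked by the arm; the gripper body (260–330, 120–240) reaches over the left side. I'll sample the scene depth around the contact.

```bash
python3 -c "
from h import *
p,d=snapshot('scene');Q=(cloud('scene',d)-G)@S.T*1000
for y in range(130,270,10):
    print(y,[tuple(Q[int(100+y/2.8),int(120+x/2.8)].round(0).astype(int).tolist())+(int(p[int(100+y/2.8),int(120+x/2.8)].mean()),) for x in (325,335,345,355,365,375,385,395)])
"
```

```text
130 [(75, 4, 164, 74), (82, 41, 189, 54), (76, 42, 188, 52), (72, 41, 186, 52), (67, 45, 187, 53), (63, 47, 187, 53), (57, 49, 187, 54), (53, 53, 189, 53)]
140 [(77, 10, 160, 53), (85, 48, 186, 46), (80, 52, 188, 53), (75, 52, 187, 55), (71, 56, 188, 55), (67, 58, 189, 91), (61, 59, 188, 58), (55, 58, 186, 43)]
150 [(60, -44, 115, 35), (85, 46, 180, 36), (82, 58, 187, 55), (78, 58, 186, 48), (72, 59, 185, 44), (67, 59, 184, 42), (61, 59, 182, 43), (55, 59, 181, 43)]
160 [(61, -43, 107, 31), (85, 49, 175, 30), (83, 59, 181, 41), (78, 58, 179, 42), (72, 59, 179, 38), (67, 58, 176, 33), (60, 56, 173, 33), (54, 56, 172, 40)]
170 [(61, -44, 100, 34), (85, 46, 167, 29), (82, 55, 173, 42), (77, 56, 172, 40), (71, 56, 171, 43), (66, 56, 169, 42), (58, 50, 163, 36), (52, 52, 163, 33)]
180 [(61, -46, 89, 43), (85, 46, 160, 29), (80, 51, 163, 34), (75, 50, 161, 62), (69, 50, 158, 35), (64, 51, 158, 33), (58, 50, 156, 36), (51, 51, 154, 36)]
190 [(-19, -300, -120, 72), (85, 45, 154, 30), (80, 50, 156, 35), (76, 52, 156, 40), (69, 50, 153, 42), (64, 51, 152, 43), (58, 50, 150, 42), (51, 52, 149, 
[... 504 characters left out ...]
, -69, 202)]
230 [(2, -240, -121, 99), (-6, -237, -122, 175), (-16, -235, -122, 144), (48, -29, 56, 19), (42, -24, 58, 23), (36, -23, 57, 22), (27, -26, 52, 19), (-42, -172, -82, 203)]
240 [(6, -227, -120, 168), (-1, -224, -120, 169), (-11, -221, -121, 173), (48, -30, 48, 29), (42, -22, 52, 22), (36, -23, 50, 22), (29, -22, 48, 24), (-42, -171, -91, 199)]
250 [(12, -210, -119, 133), (5, -208, -119, 170), (-6, -207, -122, 175), (-13, -202, -119, 147), (42, -24, 41, 21), (38, -20, 43, 24), (30, -18, 42, 23), (0, -71, -10, 126)]
260 [(14, -203, -123, 100), (8, -198, -120, 173), (-2, -195, -121, 173), (31, -78, -14, 126), (43, -22, 35, 19), (38, -20, 35, 24), (30, -18, 34, 21), (8, -51, 0, 191)]
```

```bash
python3 -m inch '-1 -.015 0 0 0 0 0;-1 -.015 0 0 0 0 0;-1 0 0 0 0 0 0;-1 0 0 0 0 0 0'
python3 -c "
from sl import *
print(r.nose_length, [x for x in dir(r) if x[0]!='_']);tcp();slices()
p,d=snapshot('scene');cv2.imwrite('pics/c.png',cv2.resize(p[110:210,190:320,::-1],(780,600),interpolation=cv2.INTER_CUBIC))
Q=(cloud('scene',d)-G)@S.T*1000;np.save('Qc.npy',Q)"
```

```text
clock: 4.37
tool_pos: [0.6191, -0.0161, 0.1768]
eef_rot: [0.134, 0.991, 0.0, -0.0]
contact_force: [0.5, 0.4, 0.4]
opening: 0.006
finger_force: 0.0
0.011 ['Unreachable', 'finish_job', 'nose_length']
t 4.37 tcp gate mm [ 80.2 -35.3  55.8] F [0.4 0.5 0.4] q [ 0.134  0.991  0.    -0.   ] open 0.006
24 1 x [40. 40. 40.] y [-23. -23. -23.]
32 22 x [26. 36. 44.] y [-27. -19. -17.]
40 52 x [23. 36. 47.] y [-30. -20. -17.]
48 53 x [24. 37. 49.] y [-33. -23. -20.]
56 55 x [27. 41. 52.] y [-35. -25. -21.]
64 57 x [28. 41. 54.] y [-38. -28. -24.]
72 63 x [31. 43. 53.] y [-37. -30. -26.]
80 2 x [76. 80. 84.] y [-24. -24. -24.]
88 5 x [74. 81. 88.] y [-22. -21. -20.]
crop px [306. 248.]
crop px [305. 235.]
crop px [301. 171.]
```

View pics/c.png

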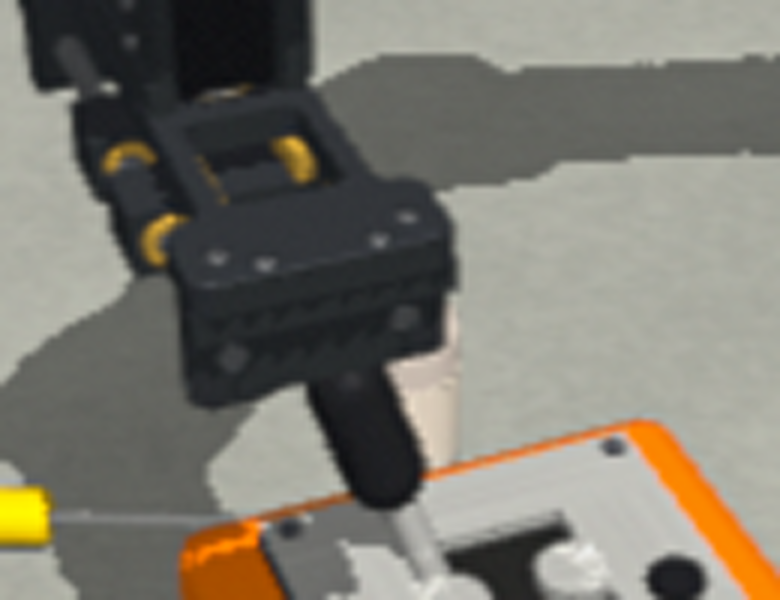

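The grip is at (365,440) in this crop. No fingertip shows at (236,471), where the reported TCP should put it. I'll check the finger height in the depth data.

```bash
python3 -c "
import numpy as np
Q=np.load('Qc.npy')[110:210,190:320]
for y in range(330,430,6):
    print(y,[tuple(Q[y//6,x//6].round(0).astype(int).tolist()) for x in range(186,340,18)])
"; ls -a; cat README* 2>/dev/null | head -40
```

```text
330 [(114, 52, 170), (111, 57, 173), (106, 56, 171), (102, 57, 170), (98, 57, 170), (91, 51, 163), (87, 51, 162), (82, 51, 161), (77, 50, 159)]
336 [(114, 51, 168), (111, 57, 171), (107, 57, 170), (101, 51, 165), (96, 51, 163), (91, 51, 162), (87, 51, 160), (82, 52, 160), (77, 51, 157)]
342 [(114, 50, 165), (111, 57, 170), (105, 51, 164), (100, 50, 162), (96, 52, 162), (92, 51, 160), (87, 52, 159), (82, 51, 157), (77, 51, 156)]
348 [(114, 50, 163), (110, 50, 162), (105, 51, 162), (100, 50, 160), (96, 50, 159), (91, 51, 158), (87, 50, 156), (82, 52, 156), (77, 51, 154)]
354 [(115, 51, 162), (110, 50, 161), (105, 49, 159), (101, 50, 158), (96, 51, 158), (91, 51, 156), (87, 51, 155), (82, 50, 153), (77, 51, 152)]
360 [(114, 50, 160), (110, 51, 159), (106, 51, 158), (101, 50, 156), (96, 51, 156), (92, 51, 154), (87, 52, 153), (82, 51, 151), (77, 51, 150)]
366 [(114, 48, 157), (110, 51, 157), (105, 49, 155), (101, 51, 155), (96, 50, 153), (92, 51, 152), (88, 53, 153), (82, 50, 149), (77, 50, 148)]
372 [(114, 48, 155), (110, 51, 156), (106, 51, 155), (101, 51, 153), (97, 52, 152), (92, 50,
[... 802 characters left out ...]
]
408 [(34, -271, -122), (27, -267, -121), (19, -267, -123), (12, -262, -121), (4, -257, -120), (-3, -255, -121), (-11, -253, -121), (53, -37, 61), (50, -30, 66)]
414 [(36, -266, -121), (28, -264, -121), (21, -257, -118), (13, -256, -120), (6, -253, -120), (-2, -251, -121), (-10, -249, -122), (53, -38, 58), (49, -30, 63)]
420 [(37, -260, -119), (29, -259, -121), (21, -258, -122), (14, -254, -122), (6, -251, -122), (-2, -251, -123), (-8, -245, -121), (-15, -241, -120), (50, -30, 61)]
426 [(38, -259, -122), (31, -254, -120), (23, -252, -121), (16, -249, -121), (9, -245, -119), (0, -244, -121), (-6, -239, -119), (-15, -238, -121), (50, -29, 59)]
.
..
Qc.npy
h.py
pics
s_scene.npz
s_top.npz
sl.py
```

The depth puts the fingertips about 82 mm above the gate and the body underside at 145 mm. Their 64 mm spacing matches the spec, so the whole tool really is about 36 mm higher than reported, while x agrees. From here I'll trust the camera for height, descend 36 mm and check again.

```bash
python3 -m inch '-1 0 0 .009 0 0 0;-1 0 0 .009 0 0 0;-1 0 0 .009 0 0 0;-1 0 0 .009 0 0 0;-1 0 0 0 0 0 0;-1 0 0 0 0 0 0'
cat >> sl.py <<'E'
def bot():
    "lowest visible dark tool points"
    p,d=snapshot('scene');Q=(cloud('scene',d)-G)@S.T*1000;t=S@(np.array(get_state()["tool_pos"])-G)*1000
    h=cv2.cvtColor(p,cv2.COLOR_RGB2HSV)[...,2]<90
    m=h&(d>0)&(abs(Q[...,0]-t[0])<14)&(abs(Q[...,1]-t[1])<24)&(Q[...,2]>15)
    q=Q[m];
    if len(q): print("finger",len(q),q.min(0).round(0),q.max(0).round(0))
    b=Q[h&(d>0)&(abs(Q[...,0]-t[0])<40)&(Q[...,1]-t[1]>60)&(Q[...,1]-t[1]<100)&(Q[...,2]>70)]
    print("body bottom",np.percentile(b[:,2],1).round(0) if len(b) else None)
E
python3 -c "
from sl import *
tcp();bot();slices()"
```

```text
clock: 4.97
tool_pos: [0.6183, -0.0159, 0.14]
eef_rot: [0.134, 0.991, -0.0, -0.001]
contact_force: [-0.0, -0.8, 0.3]
opening: 0.004
finger_force: 0.0
t 4.97 tcp gate mm [ 79.3 -35.3  19. ] F [ 0.2 -0.8  0.3] q [ 0.134  0.991 -0.    -0.001] open 0.004
finger 465 [ 66. -31. 131.] [ 94. -11. 332.]
body bottom 110.0
24 1 x [40. 40. 40.] y [-25. -25. -25.]
32 26 x [25. 36. 44.] y [-27. -19. -17.]
40 37 x [22. 34. 44.] y [-25. -20. -17.]
crop px [307. 287.]
crop px [307. 275.]
crop px [303. 215.]
```

```bash
python3 -m inch '-1 .005 0 0 0 0 0;-1 .005 0 0 0 0 0;-1 .005 0 0 0 0 0;-1 .004 0 0 0 0 0;-1 .004 0 0 0 0 0;-1 .004 0 0 0 0 0;-1 .004 0 0 0 0 0;-1 .004 0 0 0 0 0;-1 .004 0 0 0 0 0'
python3 -c "
from sl import *
tcp();slices()"
```

```text
clock: 5.82
tool_pos: [0.5811, -0.0056, 0.1412]
eef_rot: [0.134, 0.991, -0.0, 0.0]
contact_force: [2.5, -1.5, 2.3]
opening: 0.006
finger_force: 1.5
t 5.82 tcp gate mm [ 40.8 -35.1  20.2] F [ 2.8 -0.8  2.3] q [ 0.134  0.991 -0.     0.   ] open 0.006
24 2 x [16. 17. 18.] y [-28. -27. -26.]
32 10 x [11. 19. 24.] y [-26. -22. -19.]
40 33 x [ 8. 17. 26.] y [-26. -20. -18.]
48 10 x [12. 50. 52.] y [-43. -38. -19.]
56 14 x [50. 51. 51.] y [-49. -42. -34.]
64 12 x [49. 51. 51.] y [-49. -42. -34.]
72 14 x [49. 50. 51.] y [-48. -40. -35.]
80 6 x [49. 50. 51.] y [-46. -42. -37.]
crop px [362. 273.]
crop px [362. 261.]
crop px [361. 202.]
```

```bash
python3 -m inch '-1 .004 0 0 0 0 0;-1 .004 0 0 0 0 0;-1 .004 0 0 0 0 0;-1 .004 0 0 0 0 0;-1 .001 0 0 0 0 0;-1 0 0 0 0 0 0'
python3 -c "
from sl import *
tcp();slices()"
```

```text
clock: 6.37
tool_pos: [0.5642, -0.0007, 0.141]
eef_rot: [0.134, 0.991, 0.0, -0.001]
contact_force: [1.4, -0.7, 0.7]
opening: 0.009
finger_force: 0.7
t 6.37 tcp gate mm [ 23.2 -34.9  20. ] F [ 1.5 -0.3  0.7] q [ 0.134  0.991  0.    -0.001] open 0.009
32 10 x [-2.  5. 11.] y [-28. -21. -19.]
40 24 x [-7.  2. 11.] y [-25. -20. -18.]
48 13 x [ 8. 33. 33.] y [-45. -39. -20.]
56 17 x [32. 33. 34.] y [-46. -34. -20.]
64 20 x [32. 33. 34.] y [-46. -37. -19.]
72 21 x [31. 33. 34.] y [-46. -38. -18.]
80 16 x [31. 34. 34.] y [-45. -35. -18.]
88 3 x [34. 34. 34.] y [-25. -22. -19.]
crop px [383. 268.]
crop px [384. 256.]
crop px [384. 196.]
```

```bash
python3 -m inch '-1 .001 0 0 0 0 0;-1 0 0 0 0 0 0;-1 -.01 0 0 0 0 0;-1 -.012 0 0 0 0 0;-1 0 -.014 0 0 0 0;-1 0 -.014 0 0 0 0;-1 0 -.014 0 0 0 0;-1 0 -.013 0 0 0 0;-1 .011 0 0 0 0 0;-1 .011 0 0 0 0 0;-1 0 0 0 0 0 0'
python3 -c "
from sl import *
tcp();slices();grip('d')"
```

```text
clock: 7.33
tool_pos: [0.5457, -0.0549, 0.1408]
eef_rot: [0.135, 0.991, -0.0, -0.002]
contact_force: [-0.7, 0.1, -0.2]
opening: 0.005
finger_force: 0.0
t 7.33 tcp gate mm [ 19.6 -92.   19.8] F [-0.7 -0.1 -0.2] q [ 0.135  0.991 -0.    -0.002] open 0.005
32 9 x [-2.  5. 11.] y [-27. -23. -20.]
40 38 x [-7.  5. 13.] y [-33. -21. -19.]
48 72 x [-9.  7. 30.] y [-101.  -24.  -19.]
56 69 x [-9.  7. 30.] y [-101.  -26.  -22.]
64 66 x [-8.  8. 30.] y [-101.  -29.  -24.]
72 71 x [-9.  6. 30.] y [-104.  -31.  -26.]
80 69 x [-8.  4. 30.] y [-103.  -35.  -29.]
crop px [359. 220.]
crop px [358. 209.]
crop px [358. 150.]
top dark 116 [ -5.7 -39.3  72.6] [-12. -57.  37.] [ 14. -23.  84.]
scene dark 327 [  3.7 -28.1  61. ] [-10. -44.  32.] [ 14. -18.  84.]
```

View pics/d_scene.png

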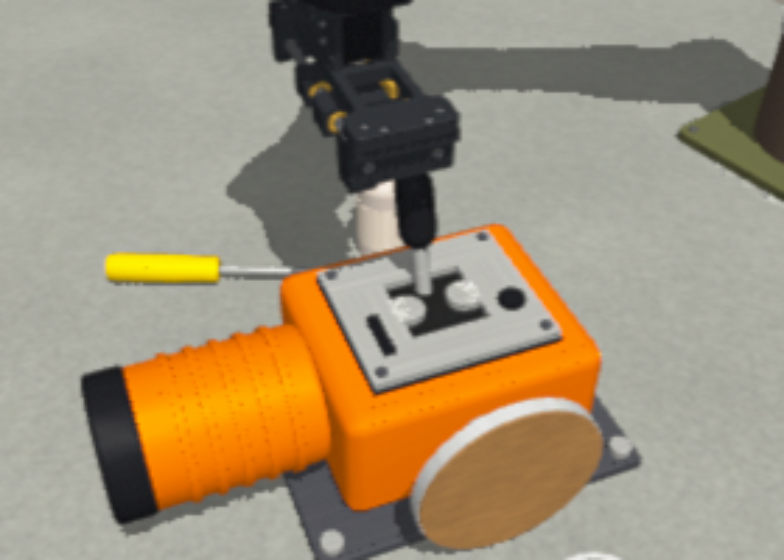

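The lever (415,210) stands upright in gear, with its stem in line with the channel between the two noses. I'll line the fingers up and push left.

```bash
python3 -m inch '-1 .009 0 0 0 0 0;-1 .009 0 0 0 0 0;-1 0 0 0 0 0 0;-1 0 .006 0 0 0 0;-1 0 .006 0 0 0 0;-1 0 .005 0 0 0 0;-1 0 .005 0 0 0 0;-1 0 .005 0 0 0 0;-1 0 .005 0 0 0 0;-1 0 .005 0 0 0 0;-1 0 .005 0 0 0 0'
python3 -c "
from sl import *
tcp();slices()"
```

```text
clock: 8.4
tool_pos: [0.5434, -0.0082, 0.1412]
eef_rot: [0.134, 0.991, -0.0, 0.0]
contact_force: [-1.1, -2.4, 3.1]
opening: 0.004
finger_force: 1.5
t 8.4 tcp gate mm [  5.1 -47.5  20.2] F [-0.4 -2.6  3.1] q [ 0.134  0.991 -0.     0.   ] open 0.004
32 5 x [-5.  3.  6.] y [-6. -4. -3.]
40 30 x [-6.  6. 13.] y [-30.  -2.   0.]
48 59 x [-7.  8. 16.] y [-54.  -4.   1.]
56 70 x [-8. 11. 16.] y [-61.  -6.  -0.]
64 73 x [-8.  9. 16.] y [-60.  -6.  -1.]
72 44 x [-6. 14. 16.] y [-62. -32.  -2.]
80 17 x [14. 15. 16.] y [-60. -48. -31.]
88 11 x [14. 15. 16.] y [-49. -36. -29.]
crop px [401. 252.]
crop px [402. 240.]
crop px [403. 181.]
```

```bash
python3 -m inch '-1 0 .005 0 0 0 0;-1 0 .005 0 0 0 0;-1 0 .005 0 0 0 0;-1 0 .005 0 0 0 0;-1 0 .005 0 0 0 0;-1 0 .005 0 0 0 0;-1 0 .005 0 0 0 0;-1 0 .005 0 0 0 0;-1 0 .003 0 0 0 0;-1 0 0 0 0 0 0'
python3 -c "
from sl import *
tcp();slices();grip()"
```

```text
clock: 9.28
tool_pos: [0.5547, 0.0341, 0.1408]
eef_rot: [0.133, 0.991, 0.0, -0.0]
contact_force: [0.1, -0.9, -0.8]
opening: 0.0
finger_force: 0.1
t 9.28 tcp gate mm [ 4.8 -3.7 19.8] F [ 0.4 -0.9 -0.8] q [ 0.133  0.991  0.    -0.   ] open 0.0
24 1 x [4. 4. 4.] y [23. 23. 23.]
32 4 x [0. 4. 9.] y [30. 33. 36.]
40 35 x [-6.  6. 13.] y [23. 35. 38.]
48 57 x [-6. 11. 15.] y [-14.  29.  39.]
56 68 x [-6. 12. 16.] y [-14.  29.  41.]
64 53 x [-6. 11. 16.] y [-14.  12.  43.]
72 38 x [-2. 14. 16.] y [-16.   9.  43.]
80 26 x [12. 14. 16.] y [-12.   7.  13.]
88 8 x [14. 15. 16.] y [ 1.  9. 13.]
crop px [424. 289.]
crop px [425. 277.]
crop px [428. 217.]
top dark 0   
scene dark 290 [ 9.6 18.8 58.8] [ -7. -16.  26.] [16. 44. 88.]
```

```bash
python3 -m inch '-1 0 .004 0 0 0 0;-1 0 .003 0 0 0 0;-1 0 .002 0 0 0 0;-1 0 0 0 0 0 0'
python3 -c "
from sl import *
tcp();slices()"
```

```text
clock: 9.77
tool_pos: [0.557, 0.042, 0.141]
eef_rot: [0.134, 0.991, 0.0, -0.0]
contact_force: [-0.0, -0.9, -1.3]
opening: 0.004
finger_force: 0.6
t 9.77 tcp gate mm [ 5.   4.4 20. ] F [ 0.2 -0.9 -1.3] q [ 0.134  0.991  0.    -0.   ] open 0.004
24 2 x [4. 5. 5.] y [27. 27. 28.]
32 9 x [-4.  5. 11.] y [34. 41. 43.]
40 36 x [-6.  8. 13.] y [26. 42. 45.]
48 56 x [-4. 12. 15.] y [-5. 38. 47.]
56 62 x [-4. 12. 16.] y [-5. 31. 49.]
64 56 x [-4. 11. 16.] y [-5. 20. 53.]
72 36 x [-4. 14. 16.] y [-6. 17. 53.]
80 26 x [11. 14. 16.] y [-4. 13. 22.]
88 10 x [14. 16. 17.] y [11. 19. 23.]
crop px [429. 297.]
crop px [430. 285.]
crop px [433. 225.]
```

```bash
python3 -m inch '-1 0 .002 0 0 0 0;-1 0 .002 0 0 0 0;-1 0 0 0 0 0 0'
python3 -c "
from sl import *
tcp()"
python3 -m inch '-1 0 .002 0 0 0 0;-1 0 0 0 0 0 0'
python3 -c "
from sl import *
tcp();slices()"
```

```text
clock: 10.07
tool_pos: [0.5579, 0.0454, 0.141]
eef_rot: [0.134, 0.991, -0.0, -0.0]
contact_force: [-0.7, -3.5, -1.2]
opening: 0.004
finger_force: 0.9
t 10.07 tcp gate mm [ 5.  8. 20.] F [ 0.3 -3.5 -1.2] q [ 0.134  0.991 -0.    -0.   ] open 0.004
clock: 10.23
tool_pos: [0.5581, 0.0463, 0.1409]
eef_rot: [0.134, 0.991, -0.001, -0.001]
contact_force: [-0.7, -3.6, -1.5]
opening: 0.01
finger_force: 1.9
t 10.23 tcp gate mm [ 4.9  8.9 19.9] F [ 0.2 -3.6 -1.5] q [ 0.134  0.991 -0.001 -0.001] open 0.01
24 1 x [4. 4. 4.] y [32. 32. 32.]
32 12 x [-2.  6. 11.] y [38. 45. 47.]
40 35 x [-5.  7. 13.] y [31. 47. 50.]
48 55 x [-4. 12. 16.] y [ 0. 39. 51.]
56 66 x [-4. 11. 16.] y [-0. 43. 55.]
64 53 x [-3. 14. 16.] y [-0. 24. 57.]
72 39 x [-3. 14. 16.] y [-1. 22. 57.]
80 26 x [11. 14. 16.] y [ 5. 22. 27.]
88 9 x [14. 15. 16.] y [13. 22. 27.]
crop px [432. 301.]
crop px [432. 289.]
crop px [436. 229.]
```

```bash
python3 -m inch '-1 0 -.01 0 0 0 0;-1 0 -.012 0 0 0 0;-1 -.013 0 0 0 0 0;-1 -.014 0 0 0 0 0;-1 -.014 0 0 0 0 0;-1 0 .012 0 0 0 0;-1 0 .012 0 0 0 0;-1 0 .012 0 0 0 0;-1 0 .013 0 0 0 0;-1 0 0 0 0 0 0;-1 0 0 0 0 0 0'
python3 -c "
from sl import *
tcp();slices();grip()"
```

```text
clock: 11.2
tool_pos: [0.6049, 0.0647, 0.1411]
eef_rot: [0.132, 0.991, 0.0, -0.0]
contact_force: [-0.5, -0.1, 0.6]
opening: 0.003
finger_force: 0.0
t 11.2 tcp gate mm [45.3 39.  20.1] F [-0.4 -0.3  0.6] q [ 0.132  0.991  0.    -0.   ] open 0.003
48 16 x [54. 55. 56.] y [29. 39. 53.]
56 23 x [54. 55. 56.] y [28. 39. 54.]
64 25 x [54. 55. 56.] y [29. 38. 55.]
72 24 x [54. 55. 56.] y [29. 39. 56.]
80 7 x [54. 56. 56.] y [35. 52. 56.]
crop px [392. 344.]
crop px [392. 333.]
crop px [393. 272.]
top dark 0   
scene dark 92 [55.7 37.9 62.2] [54. 24. 45.] [57. 54. 82.]
```

```bash
python3 -m inch '-1 .005 0 0 0 0 0;-1 .005 0 0 0 0 0;-1 .005 0 0 0 0 0;-1 .005 0 0 0 0 0;-1 .005 0 0 0 0 0;-1 .005 0 0 0 0 0;-1 .005 0 0 0 0 0;-1 .005 0 0 0 0 0;-1 .005 0 0 0 0 0'
python3 -c "
from sl import *
tcp();slices()"
```

```text
clock: 12.1
tool_pos: [0.5622, 0.0744, 0.1415]
eef_rot: [0.134, 0.991, 0.0, 0.001]
contact_force: [2.3, -1.1, 1.4]
opening: 0.005
finger_force: 1.5
t 12.1 tcp gate mm [ 1.5 37.1 20.5] F [ 2.5 -0.4  1.4] q [0.134 0.991 0.    0.001] open 0.005
48 21 x [ 3. 11. 12.] y [29. 39. 52.]
56 42 x [ 3. 11. 13.] y [23. 46. 53.]
64 45 x [ 2. 11. 12.] y [22. 49. 54.]
72 38 x [ 3. 11. 13.] y [27. 48. 55.]
80 29 x [ 6. 11. 13.] y [32. 52. 56.]
88 13 x [10. 12. 13.] y [46. 51. 55.]
crop px [456. 326.]
crop px [457. 314.]
crop px [461. 254.]
```

Steady 2.5 N, so the lever is moving in the left slot. I'll continue home.

```bash
python3 -m inch '-1 .004 0 0 0 0 0;-1 .004 0 0 0 0 0;-1 .004 0 0 0 0 0;-1 .002 0 0 0 0 0;-1 0 0 0 0 0 0'
python3 -c "
from sl import *
tcp()"
python3 -m inch '-1 .002 0 0 0 0 0;-1 .002 0 0 0 0 0;-1 0 0 0 0 0 0'
python3 -c "
from sl import *
tcp()"
```

```text
clock: 12.57
tool_pos: [0.5474, 0.0782, 0.1408]
eef_rot: [0.134, 0.991, -0.0, -0.001]
contact_force: [1.5, -1.3, 0.0]
opening: 0.003
finger_force: 0.8
t 12.57 tcp gate mm [-13.8  36.8  19.8] F [ 1.8 -0.9  0. ] q [ 0.134  0.991 -0.    -0.001] open 0.003
clock: 12.82
tool_pos: [0.5442, 0.0793, 0.141]
eef_rot: [0.134, 0.991, -0.0, -0.0]
contact_force: [0.9, -2.7, -0.6]
opening: 0.008
finger_force: 1.0
t 12.82 tcp gate mm [-17.2  37.1  20. ] F [ 1.6 -2.3 -0.6] q [ 0.134  0.991 -0.    -0.   ] open 0.008
```

```bash
for i in 1; do python3 -m inch '-1 .002 0 0 0 0 0;-1 0 0 0 0 0 0;-1 0 0 0 0 0 0'; done
python3 -c "
from sl import *
tcp()"
python3 -m inch '-1 .002 0 0 0 0 0;-1 0 0 0 0 0 0;-1 0 0 0 0 0 0'
python3 -c "
from sl import *
tcp()"
```

```text
clock: 13.07
tool_pos: [0.5431, 0.0797, 0.1412]
eef_rot: [0.134, 0.991, 0.0, 0.0]
contact_force: [3.1, -1.5, -1.0]
opening: 0.008
finger_force: 1.4
t 13.07 tcp gate mm [-18.3  37.2  20.2] F [ 3.4 -0.7 -1. ] q [0.134 0.991 0.    0.   ] open 0.008
clock: 13.32
tool_pos: [0.5422, 0.08, 0.1414]
eef_rot: [0.134, 0.991, 0.0, 0.001]
contact_force: [4.5, -3.0, -2.0]
opening: 0.003
finger_force: 2.4
t 13.32 tcp gate mm [-19.3  37.2  20.4] F [ 5.1 -1.7 -2. ] q [0.134 0.991 0.    0.001] open 0.003
```

```bash
python3 -m inch '-1 .002 0 0 0 0 0;-1 .002 0 0 0 0 0;-1 0 0 0 0 0 0;-1 0 0 0 0 0 0'
python3 -c "
from sl import *
tcp()"
python3 -m inch '-1 -.012 0 0 0 0 0;-1 -.015 0 0 0 0 0;-1 -.015 0 0 0 0 0;-1 -.015 0 0 0 0 0;-1 0 0 -.03 0 0 0;-1 0 0 -.035 0 0 0;-1 0 0 -.035 0 0 0;-1 0 -.035 0 0 0 0;-1 0 -.035 0 0 0 0;-1 0 -.035 0 0 0 0;-1 0 -.035 0 0 0 0;-1 0 -.035 0 0 0 0;-1 -.01 -.035 0 0 0 0;-1 -.01 -.03 0 0 0 0;-1 0 0 0 0 0 0'
python3 -c "
from sl import *
tcp();slices();grip('e')
for n in('top','scene'):
  p,d=snapshot(n);cv2.imwrite('pics/f_%s.png'%n,cv2.resize(p[:,:,::-1],(800,600)))"
```

```text
clock: 13.65
tool_pos: [0.5407, 0.0805, 0.1418]
eef_rot: [0.135, 0.991, 0.0, 0.004]
contact_force: [8.9, -4.6, -2.2]
opening: 0.002
finger_force: 4.0
t 13.65 tcp gate mm [-20.9  37.3  20.8] F [ 9.8 -2.1 -2.2] q [0.135 0.991 0.    0.004] open 0.002
clock: 14.9
tool_pos: [0.5452, -0.1783, 0.2407]
eef_rot: [0.139, 0.99, -0.002, -0.001]
contact_force: [0.2, 0.4, 1.2]
opening: 0.003
finger_force: 0.0
t 14.9 tcp gate mm [  51.6 -211.2  119.7] F [0.1 0.4 1.2] q [ 0.139  0.99  -0.002 -0.001] open 0.003
24 11 x [-41. -29. -27.] y [26. 38. 44.]
32 29 x [-41. -29. -23.] y [32. 43. 47.]
40 45 x [-40. -28. -24.] y [27. 42. 49.]
48 56 x [-42. -30. -25.] y [28. 44. 51.]
56 52 x [-47. -33. -28.] y [32. 47. 54.]
64 64 x [-52. -37. -32.] y [36. 51. 55.]
72 91 x [-55. -42. -34.] y [35. 47. 53.]
80 21 x [-52. -46. -40.] y [37. 42. 47.]
crop px [268.  38.]
crop px [267.  25.]
crop px [261. -42.]
top dark 302 [-40.5  33.1  63.7] [-59.  17.  31.] [-23.  52.  78.]
scene dark 358 [-36.6  44.5  57. ] [-55.  25.  27.] [-23.  56.  78.]
```

View pics/e_scene.png

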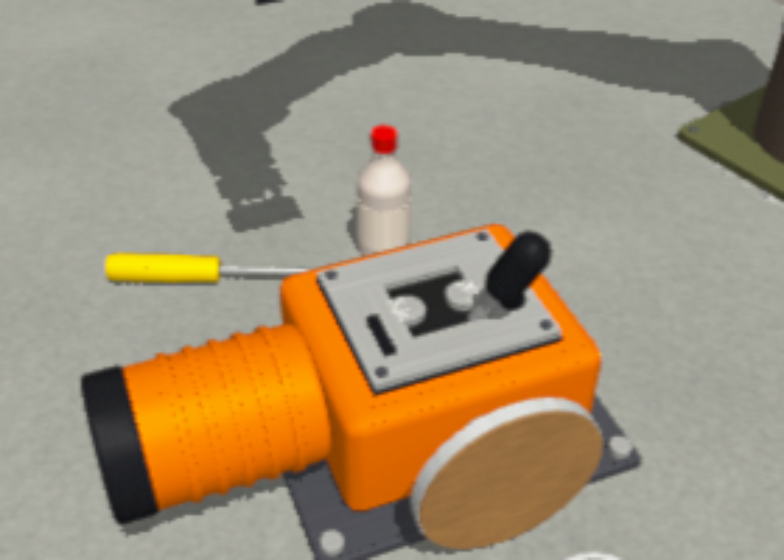

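View pics/f_top.png

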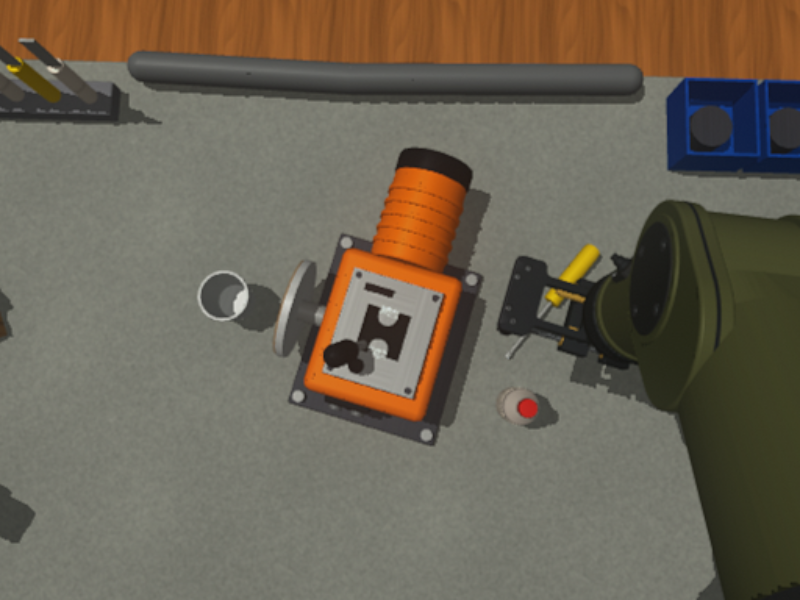

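The grip (top view, 343,353) now leans over the round mark. Depth puts its centre about 40 mm along −x, the full-tilt value, and it held against the stop at 10 N. The glue bottle, tin and screwdriver are at the same pixels as before, and the fingers are clear, so I'm handing in.

```bash
python3 -c "
from h import *
print(r.finish_job())"
```

```text
the job is handed in; nothing more can be done
None
```

The lever is fully home in the left-hand slot with the round mark, pushed only with the shut fingers; the bystanders stayed put, the fingers are clear, and the job was handed in at about 15 s.

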